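# Draw the mould clamp open and hold it at the index clip

## Robot

A 6-joint arm with a two-finger parallel gripper is mounted at the origin on a cart in front of the work surface, level with it; the furniture and walls round the work are solid. World frame = base frame: x ahead of the robot, y to its left, z up, the work surface at z = 0. Lengths are in m, angles in rad, forces in N, time in s.
With the tool pointing down it reaches from about 0.325 to 1 m from the base axis. Payload 5.1 kg.
Tool frame: the origin (TCP) lies midway between the tips of the shut fingers; the grasp point (between the pads) lies 19 mm behind it; x points along the fingers, y is the direction in which the jaws open and shut, and the axes are right-handed (so a half turn about x gives the same grasp; the last joint's range is limited). The gripper opens to 85 mm and grips with 20 to 120 N. Pads are 22 mm wide; open, the fingers measure 114 mm over their backs; the gripper's body (76 mm by 85 mm) begins 54 mm behind the grasp point. The pads swing forward as they close: fully open they stand 13 mm farther back than shut.
Start: joints at [-1.393, 0.124, 1.65, -0, 1.367, -0.083], TCP at [0.168, -0.628, 0.231] pointing down, gripper open.
Joint ranges: [-2.61, 2.61], [-1.02, 2.33], [0.03, 2.71], [-1.35, 4.49], [0.32, 2.68], [-2.91, 2.91]. Speed limits (rad/s): [2.57, 2.57, 3.14, 3.14, 3.14, 3.14].

## Interface

Orientations are given as a unit quaternion [x, y, z, w].
In Python, from workcell import bot gives the robot as it stands.
- The arm moves only by the tool move_arm, never from a script. Its argument "moves" is a list that holds one entry, the list of rows, each a list of 7 numbers: the opening in per cent of the stroke, from 0 (shut) to 100 (fully open), then the shift along the tool's x, y, z in mm, then the turn, a rotation vector about the tool's x, y, z in degrees. A call has exactly 5 rows; each row is the pose to reach, as a shift and turn from the pose measured when the call began, along the tool's axes at that moment; what a row does not reach only later rows make up. A row lasts 1/10 s, in which the tool goes at most 50 mm and 8.59 degrees, less where a joint would pass 70% of its speed; a pose out of reach is approached as far as the arm can. A call with a gripper value outside its range is refused whole. The fingers move at their own pace and stop on an object; "force" is the grip in N (left out, the last holds). Time passes only in rows, so rows that repeat a pose let the fingers close, or fill a call up. It gives the time, the measured TCP pose, the force and the opening at its end, in the units of the state.
- bot.read_state(): the state, without advancing time (a new reading comes with each control period).
- bot.get_image(name): name is "scene" or "top"; returns a dict with "pixels" (420x560x3 uint8, red, green, blue), "range_z" (420x560 float32, m along the optical axis (not along the pixel's ray), 0 where there is no reading), "fovy" (degrees; the focal length in pixels is half the picture's height over the tangent of half this angle, whatever the lens; pixels are square), "cx", "cy" (the principal point, pixels), "view" (4x4, takes a point from world to camera coordinates). Camera axes: x right, y up, looking along -z (the intrinsics and any distortion apply to the point x, -y, -z); pixel columns grow to the right and rows downward; lengths in m; the calibration is good to about 2 mm. A picture is of the moment at which its call begins.
- bot.close_job(): hands the job in, once; it reports no verdict.
The state is a dict: "clock": time; "q": joint angles; "dq": joint speeds; "tau": joint torques, N m; "ee_pos": TCP position; "tool_rot": TCP orientation; "force": force on the tool from outside, world axes, zero at the start; "wrist_torque": the same for the moment, N m; "gripper_width": finger opening in m.
Only numpy, scipy, OpenCV 4.12 (cv2) and the standard library are available. Lean on these libraries where they do the work, as an engineer would, in place of code of your own. Each camera call takes 0.05 s, during which the arm holds its last target. There are 200 camera calls.

## Task

Open the sprung mould clamp for me so that I can lift the plaster mould out: pull the lock pin up out of the clamp's bridge and stand it in the empty cup on the front of the worktop, then draw the clamp's upright wooden handle out until the steel pointer stands over the brass index clip on the scale rail. Do not draw it past the clip, since the loosened mould half could then tip over, and leave the mould, the bowl and the jar alone. The slide springs shut if let go, so finish while still holding the handle, with the pointer kept over the clip.

Things in the scene. Friction and masses are not known exactly. Their poses are not given: they have to be found in the camera images.
- mould_clamp: Fixed clamp on the worktop. Origin at z = 0 under the board; own z up, own -x is the draw-out direction. Plywood board x -165 to 195 mm, 170 wide, 18 thick. Aluminium bridge x -95 to -65, 112 wide, top at 78 mm; two spring barrels 26 mm thick from it to x -150, at y +-38, height 46. Mould x 30 to 154, top at 103 mm; behind it an end stop of the same height.
- pressure_slide: Sprung slide in one piece: plywood plate pressing on the mould, guide rods, flat draw bar 26 x 12 mm (top at 52 mm), upright handle, pointer. Slides along the clamp's own -x, 62 mm at most. Springs pull it shut with 7 N when shut, 0.15 N more per mm drawn. Locked (1 to 2 mm of play) while the lock pin is in. Origin and axes coincide with the clamp's when shut.
- handle_grip (a point): Grip point of the slide's upright turned wooden handle, on its axis, 96 mm above the worktop, at clamp x = -200 mm when shut. Handle round, 28 mm thick here, 21 to 25 mm near its foot; top at 118 mm, foot on the draw bar at 52 mm. Guide rod ends, 51 mm high, are the nearest other part. Moves with the slide, axes as the slide's.
- pointer (a point): Middle of the slide's steel pointer, a blade 4 mm wide that reaches from the pressure plate over the scale rail, 51 mm above the worktop. Moves with the slide, axes as the slide's.
- index_clip: Brass index clip with a thumbscrew astride the steel scale rail along the clamp's own -y side; 10 mm wide along the rail, a dark line across its middle. Fixed. Origin at its middle on the rail's top, 44 mm above the worktop; axes as the clamp's. Set 28 to 52 mm along the draw-out direction from the shut pointer, which passes 4 mm above it and stands over it when both have the same clamp x.
- lock_pin: Loose pin upright in the bridge, 106 mm long, about 60 g: steel shaft 10 mm thick, 55 mm long; then a 19 mm collar, 5 mm thick, resting on the bridge's top; then a round wooden grip 15 to 17 mm thick, 46 mm long. Origin at the foot's tip, own z up along the pin. The hole has 1 mm play all round; a straight lift of 58 mm frees it.
- pin_grip (a point): Middle of the lock pin's wooden grip, on its axis, 85 mm above the foot's tip (108 mm above the worktop while the pin is in the bridge).
- cup: Empty brown-grey cup without handle, loose, 120 g, 63 mm across the rim, 60 mm high; inside about 48 mm wide at the rim, 32 mm at the floor, which is 4 mm above its underside. Origin at the middle of its underside, own z up. The pin stands in it loosely and leans on its rim.
- mould_near: Near half of the closed two-part plaster mould, between pressure plate and far half; 66 x 121 x 85 mm, 0.5 kg, loose. Origin at the middle of its underside. Leave it alone.
- mould_far: Far half of the plaster mould, against the end stop; same size. Origin at the middle of its underside. Leave it alone.
- small_bowl: Small white bowl, 71 mm across, 44 mm high, loose. Origin at the middle of its underside. Leave it alone.
- jar: Closed round glaze jar with a screw lid, 55 mm across, 78 mm high, loose. Origin at the middle of its underside. Leave it alone.
Not all that is in view belongs to the job. What is shaped like the cup but purple is not meant.

How it is judged:
By the outcome, as a careful person would: the job done as asked, in the order asked, and still so for the second after the job is handed in, while the arm keeps its last pose, push and grip.
It also fails if it takes over 53 s, if anything falls off the work surface, if the arm or the gripper's body presses on something with over 40 N, if the wrist force passes 120 N, or if a joint passes its speed limit or range.

## Working session

There is one attempt and no reset: what is moved stays moved. The work goes in short steps, Python scripts to look and compute and a tool call to move; the robot and the scene stay as the last step left them, time stands still between calls to the robot, and variables do not carry over. Pictures are saved under pics/ and viewed, about 8 in all and at most 12, crops included, and the job is handed in when it is done.

Besides the shell and the picture viewer there is one more tool, called by a JSON object that holds its "op" and its "data", one argument or row to a line. move_arm: Moves the arm, as the interface text tells. Its arguments: {"type":"object","properties":{"moves":{"type":"array","items":{"type":"array","items":{"type":"array","items":{"type":"number"}}}},"force":{"type":"number"}},"required":["moves"]}

```bash
mkdir -p pics
cat > h.py <<'E'
import numpy as np,cv2
from workcell import bot
def grab(n,tag):
    d=bot.get_image(n); np.savez(f'pics/{tag}.npz',**d); cv2.imwrite(f'pics/{tag}.png',d['pixels'][:,:,::-1]); return d
def load(tag): return dict(np.load(f'pics/{tag}.npz'))
def ray(d,u,v):
    f=210/np.tan(np.radians(float(d['fovy']))/2)
    return np.array([(u-d['cx'])/f,-(v-d['cy'])/f,-1.])
def depth(d,u,v):
    z=float(d['range_z'][int(round(v)),int(round(u))]); c=ray(d,u,v)*z
    return (np.linalg.inv(d['view'])@np.r_[c,1])[:3]
def atz(d,u,v,z):
    i=np.linalg.inv(d['view']); o=i[:3,3]; r=i[:3,:3]@ray(d,u,v); return o+r*(z-o[2])/r[2]
def crop(d,x0,y0,x1,y1,k,name): cv2.imwrite(f'pics/{name}.png',cv2.resize(d['pixels'][y0:y1,x0:x1,::-1],None,fx=k,fy=k,interpolation=cv2.INTER_CUBIC))
E
python3 - <<'E'
from h import *
a=grab('scene','s0');b=grab('top','t0')
print({k:a[k] for k in a if k not in('pixels','range_z')},{k:b[k] for k in b if k not in('pixels','range_z')})
print(bot.read_state())
E
```

```text
{'fovy': 56.67674465591089, 'cx': 276.421780764692, 'cy': 212.75629854767553, 'view': array([[-0.88310467, -0.46880858,  0.01856464,  0.54568233],
       [ 0.25900731, -0.45414086,  0.85245017, -0.23756972],
       [-0.391205  ,  0.75761111,  0.52247877, -0.79757779],
       [ 0.        ,  0.        ,  0.        ,  1.        ]])} {'fovy': 49.09692312516512, 'cx': 273.2047319412344, 'cy': 207.95707372889697, 'view': array([[-1.54449422e-02, -9.99875816e-01, -3.13155774e-03,
         2.08122620e-02],
       [ 9.82664471e-01, -1.57576206e-02,  1.84722049e-01,
        -6.02854239e-01],
       [-1.84748456e-01, -2.24249150e-04,  9.82785815e-01,
        -1.35044598e+00],
       [ 0.00000000e+00,  0.00000000e+00,  0.00000000e+00,
         1.00000000e+00]])}
{'clock': 0.1, 'q': array([-1.39258584e+00,  1.24461861e-01,  1.65153904e+00, -9.18390468e-06,
        1.36750516e+00, -8.26265006e-02]), 'dq': array([-0.00029722, -0.00160399, -0.0016253 , -0.0022365 ,  0.00091853,
        0.00040073]), 'tau': array([ 2.88437795e-04, -4.24931431e+01, -3.66654289e+01, -3.81163227e-05,
        3.98491960e-03,  1.15510315e-05]), 'ee_pos': array([ 0.16748249, -0.62747946,  0.23016077]), 'tool_rot': array([-0.70106582, -0.09263478,  0.7011368 , -0.09128364]), 'force': array([ 0.28435261, -0.27118578,  0.66571129]), 'wrist_torque': array([2.44383745e-02, 8.32396496e-05, 1.97262865e-02]), 'gripper_width': 0.08525896255452003}
```

View pics/t0.png

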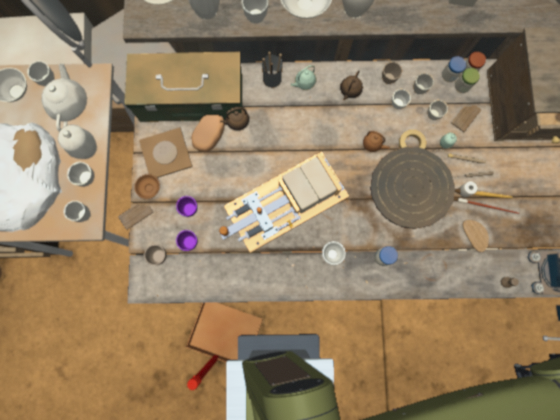

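View pics/s0.png

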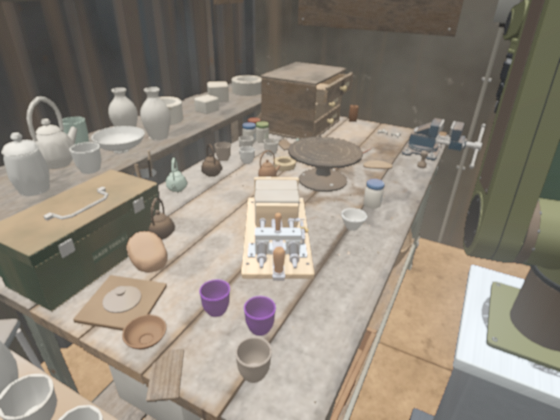

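The top view shows the clamp at about (285,205), its handle at (223,231), the pin near (259,211), the white bowl at (333,253) and the jar at (388,256). Cup candidates are the brown-grey one at (156,255) at the front left, two purple ones at (187,207) and (187,240), and pots at the back near (392,72). Only (156,255) is brown-grey, has no handle and stands at the front. I'll confirm it in an enlarged crop.

Run:
```python
from h import *
a=load('s0');b=load('t0')
A=cv2.resize(b['pixels'][145:275,135:355,::-1],None,fx=3.6,fy=3.6,interpolation=cv2.INTER_CUBIC)
cv2.imwrite('pics/c1.png',A)
A=cv2.resize(a['pixels'][165:390,180:340,::-1],(426,600),interpolation=cv2.INTER_CUBIC)
crop(a,190,170,340,390,2.7,'c2')
```

```text
(no output)
```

View pics/c1.png

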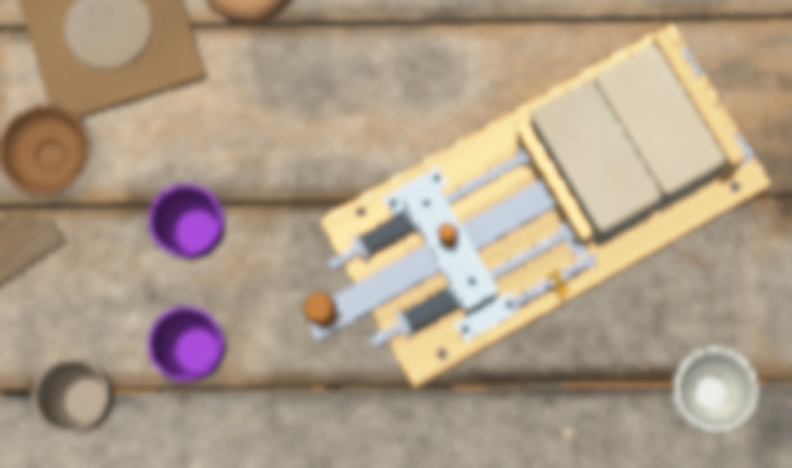

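View pics/c2.png

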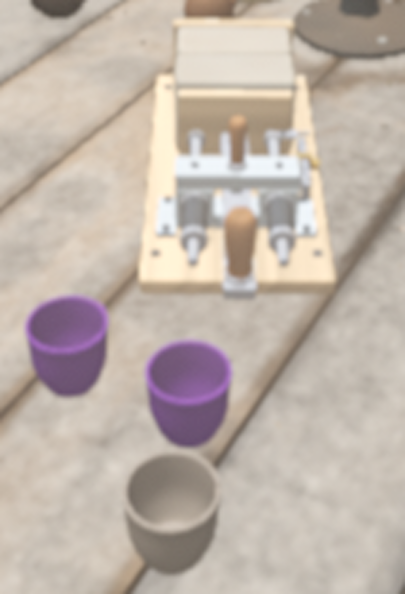

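The crop confirms it: the cup at crop (74,395) is brown-grey, empty and without a handle. In the same crop the handle top is at (320,303), the pin top at (448,233), the clip at (559,284), and the pointer tip near (588,260). Next I'll measure these.

Run:
```python
from h import *
np.set_printoptions(precision=4,suppress=True)
b=load('t0');a=load('s0')
P={'c1':(668,25,.018),'c2':(770,183,.018),'c3':(415,385,.018),'c4':(322,220,.018),'handle':(320,303,.118),'pin':(448,232,.129),'clip':(559,284,.05),'ptr':(588,262,.051),'cup':(74,395,.06),'bowl':(715,388,.044),'mould':(628,140,.103)}
W={}
for k,(x,y,z) in P.items():
    u=135+(x+.5)/3.6-.5;v=145+(y+.5)/3.6-.5
    W[k]=atz(b,u,v,z); print(k,round(u,1),round(v,1),W[k],depth(b,u,v))
e=(W['c1']+W['c2']-W['c3']-W['c4'])/2; print('len',np.linalg.norm(e),'yaw',np.degrees(np.arctan2(e[1],e[0])))
w=(W['c1']+W['c4']-W['c2']-W['c3'])/2;print('wid',np.linalg.norm(w),np.degrees(np.arctan2(w[1],w[0]))-90)
d=W['pin']-W['handle'];print('h-p',np.linalg.norm(d[:2]),np.degrees(np.arctan2(d[1],d[0])))
# scene cloud of cup rim, pin, handle from scene crop
Q={'handle':(240,213),'pin':(238,120),'cupL':(127,492),'cupR':(217,492)}
for k,(x,y) in Q.items():
    u=190+x/2.7;v=170+y/2.7; print(k,depth(a,u,v))
print('scene handle@.118',atz(a,190+240/2.7,170+211/2.7,.116),'pin',atz(a,190+238/2.7,170+118/2.7,.127))
# cup by top cloud: rim points
vs,us=np.mgrid[240:272,138:175]
pts=np.array([depth(b,u,v) for u,v in zip(us.ravel(),vs.ravel())])
r=pts[(pts[:,2]>.05)&(pts[:,2]<.07)];print('rim',len(r),r.min(0),r.max(0),(r.min(0)+r.max(0))/2)
```

```text
c1 320.2 151.6 [ 0.7924 -0.1427  0.018 ] [ 0.7925 -0.1427  0.0177]
c2 348.5 195.5 [ 0.6466 -0.2272  0.018 ] [ 0.6503 -0.23    0.0008]
c3 249.9 251.6 [0.4743 0.0854 0.018 ] [ 0.5097  0.1054 -0.3652]
c4 224.1 205.8 [0.6198 0.1658 0.018 ] [ 0.6235  0.1679 -0.0008]
handle 223.5 228.8 [0.5323 0.1563 0.118 ] [0.532  0.156  0.1203]
pin 259.1 209.1 [0.5868 0.0523 0.129 ] [0.5862 0.0522 0.1321]
clip 289.9 223.5 [ 0.5551 -0.0389  0.05  ] [ 0.5571 -0.0394  0.0369]
ptr 298.0 217.4 [ 0.5734 -0.064   0.051 ] [ 0.5724 -0.0636  0.0572]
cup 155.2 254.4 [0.4666 0.3671 0.06  ] [ 0.472   0.3828 -0.0006]
bowl 333.2 252.4 [ 0.4654 -0.1685  0.044 ] [ 0.4686 -0.1732  0.0075]
mould 309.1 183.5 [ 0.6668 -0.0969  0.103 ] [ 0.6677 -0.0972  0.0991]
len 0.35517457839826694 yaw -60.96057509195499
wid 0.16737676763435 -60.480688949540095
h-p 0.11737865722083111 -62.36257645841743
handle [0.5268 0.1652 0.1177]
pin [0.5848 0.0588 0.1277]
cupL [0.4907 0.3861 0.0544]
cupR [0.4383 0.3627 0.0602]
scene handle@.118 [0.5291 0.1609 0.116 ] pin [0.5868 0.0549 0.127 ]
rim 101 [0.4378 0.3388 0.0503] [0.4981 0.401  0.0655] [0.468  0.3699 0.0579]
```

```bash
cat >> h.py <<'E'
from scipy.spatial.transform import Rotation as R
np.set_printoptions(precision=4,suppress=True)
PIN=np.array([.587,.053]);HAN=np.array([.530,.158]);CUP=np.array([.467,.369]);YAW=-61.
def go(xy,z,jaw):
    """shift (mm, tool axes) and turn (deg) to put TCP at xy,z pointing down, jaw y along world yaw `jaw` mod 180"""
    s=bot.read_state(); T=R.from_quat(s['tool_rot']); best=None
    for j in (jaw,jaw+180):
        c=np.radians(j); x=np.array([0,0,-1.]);y=np.array([np.cos(c),np.sin(c),0]); G=R.from_matrix(np.c_[x,y,np.cross(x,y)])
        r=(T.inv()*G).as_rotvec(degrees=True)
        print('jaw',j,'shift',T.inv().apply(np.r_[xy,z]-s['ee_pos'])*1000,'turn',r)
    print('pos',s['ee_pos'],'F',s['force'],'q',s['q'],'w',s['gripper_width'],'t',s['clock'])
    return T
E
python3 - <<'E'
from h import *
T=go(PIN,.26,YAW); print(T.as_matrix()); go(PIN,.26,YAW+90)
E
```

```text
jaw -61.0 shift [ -28.7048 -549.3275 -580.8209] turn [-14.055   -0.0219   0.1077]
jaw 119.0 shift [ -28.7048 -549.3275 -580.8209] turn [165.9449   0.1568   0.0319]
pos [ 0.1675 -0.6275  0.2302] F [ 0.2844 -0.2712  0.6657] q [-1.3926  0.1245  1.6515 -0.      1.3675 -0.0826] w 0.08525896255452003 t 0.1
[[-0.0003  0.2579 -0.9662]
 [ 0.0019 -0.9662 -0.2579]
 [-1.     -0.0019 -0.0001]]
jaw 29.0 shift [ -28.7048 -549.3275 -580.8209] turn [-104.055    -0.1053    0.0697]
jaw 209.0 shift [ -28.7048 -549.3275 -580.8209] turn [75.9449  0.0652  0.0985]
pos [ 0.1675 -0.6275  0.2302] F [ 0.2844 -0.2712  0.6657] q [-1.3926  0.1245  1.6515 -0.      1.3675 -0.0826] w 0.08525896255452003 t 0.1
```

{"op": "move_arm", "data": {
  "moves": [
    [[60, -10, -34, -36, -3, 0, 0], [60, -20, -68, -72, -6, 0, 0], [60, -30, -102, -108, -9, 0, 0], [60, -30, -136, -144, -12, 0, 0], [60, -30, -170, -180, -14, 0, 0]]
  ]
}}

```text
clock: 0.6
ee_pos: [0.2978, -0.4158, 0.2606]
tool_rot: [0.685, 0.178, -0.684, 0.177]
force: [1.2, -0.3, -0.1]
gripper_width: 0.0513
```

```bash
python3 -c "
from h import *
go(PIN,.26,YAW)"
```

```text
jaw -61.0 shift [   1.3658 -269.7984 -480.2126] turn [-0.0001 -0.05    0.0778]
jaw 119.0 shift [   1.3658 -269.7984 -480.2126] turn [179.9998   0.1221   0.0785]
pos [ 0.2978 -0.4158  0.2606] F [ 1.2198 -0.3078 -0.1283] q [-1.0547 -0.204   1.9192  0.0009  1.4278  0.0098] w 0.05125155849930157 t 0.6
```

{"op": "move_arm", "data": {
  "moves": [
    [[60, 0, -24, -43, 0, 0, 0], [60, 0, -48, -86, 0, 0, 0], [60, 0, -72, -129, 0, 0, 0], [60, 0, -96, -172, 0, 0, 0], [60, 0, -120, -215, 0, 0, 0]]
  ]
}}

```text
clock: 1.1
ee_pos: [0.4281, -0.2046, 0.2606]
tool_rot: [0.685, 0.178, -0.684, 0.176]
force: [-0.2, -0.5, 0.5]
gripper_width: 0.0515
```

{"op": "move_arm", "data": {
  "moves": [
    [[60, 0, -24, -43, 0, 0, 0], [60, 0, -48, -86, 0, 0, 0], [60, 0, -72, -129, 0, 0, 0], [60, 0, -96, -172, 0, 0, 0], [60, 0, -120, -215, 0, 0, 0]]
  ]
}}

```text
clock: 1.6
ee_pos: [0.5584, 0.0067, 0.2606]
tool_rot: [0.685, 0.178, -0.685, 0.177]
force: [0.6, -0.1, 0.2]
gripper_width: 0.0512
```

```bash
python3 -c "
from h import *
go(PIN,.26,YAW)"
```

```text
jaw -61.0 shift [  0.659  -26.6655 -47.438 ] turn [ 0.0124 -0.0257  0.0796]
jaw 119.0 shift [  0.659  -26.6655 -47.438 ] turn [-179.9875   -0.125    -0.0404]
pos [0.5584 0.0067 0.2606] F [ 0.5738 -0.1267  0.1809] q [-0.0849 -0.0952  1.8225  0.0014  1.4147  0.9793] w 0.05123278643032596 t 1.6
```

{"op": "move_arm", "data": {
  "moves": [
    [[60, 0, -17, -30, 0, 0, 0], [60, 0, -27, -47, 0, 0, 0], [60, 40, -27, -47, 0, 0, 0], [60, 80, -27, -47, 0, 0, 0], [60, 105, -27, -47, 0, 0, 0]]
  ]
}}

```text
clock: 2.1
ee_pos: [0.5845, 0.0529, 0.1519]
tool_rot: [-0.683, -0.178, 0.686, -0.176]
force: [-0.5, -0.2, -0.9]
gripper_width: 0.0512
```

```bash
python3 -c "
from h import *
go(PIN,.092,YAW)
a=grab('scene','s1');b=grab('top','t1')
A=cv2.resize(a['pixels'][150:300,210:350,::-1],(560,600),interpolation=cv2.INTER_CUBIC)
cv2.imwrite('pics/c3.png',A)
"
```

```text
jaw -61.0 shift [59.8385  1.3616 -2.4516] turn [0.0122 0.2287 0.194 ]
jaw 119.0 shift [59.8385  1.3616 -2.4516] turn [-179.9872   -0.3047    0.3593]
pos [0.5845 0.0529 0.1519] F [-0.5206 -0.1554 -0.9396] q [-0.0016  0.0517  1.8648  0.0011  1.2302  1.0625] w 0.05121623259218525 t 2.1
```

View pics/c3.png

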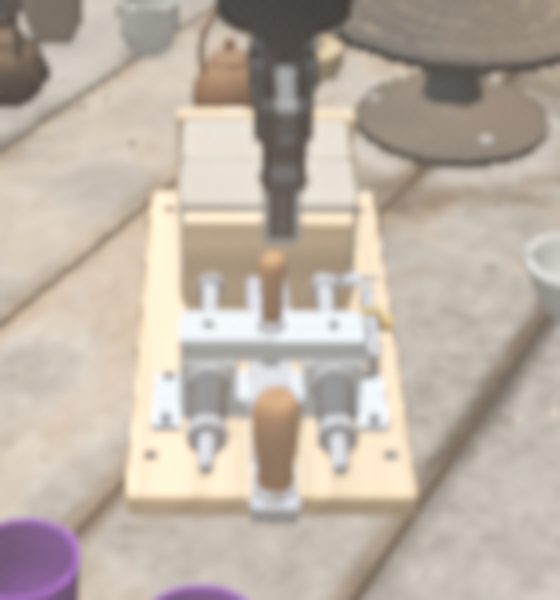

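The crop shows the fingers at column 284 and the pin at column 273, so the tool is a few mm to the image's right of the pin. I'll use the known TCP to calibrate the camera bias.

```bash
python3 -c "
from h import *
a=load('s1')
def proj(d,p):
    c=d['view']@np.r_[p,1]; f=210/np.tan(np.radians(float(d['fovy']))/2); return d['cx']+f*c[0]/-c[2], d['cy']-f*c[1]/-c[2]
for p in [(.5845,.0529,.152),(.5845,.0529,.19),(.587,.053,.129),(.587,.053,.090)]:
    u,v=proj(a,np.array(p)); print(p,(u-210)*4,(v-150)*4)
for x,y,z in [(273,256,.127),(273,322,.083),(272,300,.1)]: print(atz(a,210+(x+.5)/4-.5,150+(y+.5)/4-.5,z))
# handle and pin axes by colour (orange wood) in scene
hsv=cv2.cvtColor(a['pixels'],cv2.COLOR_RGB2HSV)
for v in list(range(214,232,2))+list(range(248,274,3)):
    m=[u for u in range(262,295) if 5<hsv[v,u,0]<16 and hsv[v,u,1]>95]; print(v,len(m),m and (np.mean(m),), m and depth(a,np.mean(m),v))
"
```

```text
(0.5845, 0.0529, 0.152) 278.62085195087934 217.75525023247735
(0.5845, 0.0529, 0.19) 280.1493099973304 160.1218369488795
(0.587, 0.053, 0.129) 273.8975247573055 250.40842323071115
(0.587, 0.053, 0.09) 272.5199227265168 305.50633419537724
[0.5876 0.0549 0.127 ]
[0.5847 0.0584 0.083 ]
[0.5847 0.0604 0.1   ]
214 0 [] []
216 0 [] []
218 0 [] []
220 0 [] []
222 0 [] []
224 0 [] []
226 0 [] []
228 0 [] []
230 0 [] []
248 0 [] []
251 0 [] []
254 0 [] []
257 0 [] []
260 0 [] []
263 0 [] []
266 0 [] []
269 0 [] []
272 0 [] []
```

{"op": "move_arm", "data": {
  "force": 20,
  "moves": [
    [[60, 0, 0.5, -4, 0, 0.2, 0.2], [60, 20, 0.5, -4, 0, 0.2, 0.2], [60, 40, 0.5, -4, 0, 0.2, 0.2], [60, 58, 0.5, -4, 0, 0.2, 0.2], [60, 60, 0.5, -4, 0, 0.2, 0.2]]
  ]
}}

```text
clock: 2.7
ee_pos: [0.5856, 0.054, 0.0897]
tool_rot: [-0.682, -0.177, 0.687, -0.176]
force: [-0.0, -0.9, -0.7]
gripper_width: 0.0514
```

```bash
python3 -c "
from h import *
go(np.array([.588,.0545]),.092,YAW)"
```

```text
jaw -61.0 shift [-2.3648  0.749  -2.3001] turn [-0.0375  0.3646  0.1804]
jaw 119.0 shift [-2.3648  0.749  -2.3001] turn [179.9614   0.2834  -0.5726]
pos [0.5856 0.054  0.0897] F [-0.0376 -0.8579 -0.7163] q [ 0.0009  0.1225  1.9025 -0.0004  1.1237  1.0664] w 0.05138609493440666 t 2.7
```

{"op": "move_arm", "data": {
  "force": 20,
  "moves": [
    [[50, -4, 1, -4, 0, 0.5, 0.2], [35, -4, 1, -4, 0, 0.5, 0.2], [15, -4, 1, -4, 0, 0.5, 0.2], [5, -4, 1, -4, 0, 0.5, 0.2], [5, -4, 1, -4, 0, 0.5, 0.2]]
  ]
}}

```text
clock: 3.2
ee_pos: [0.5911, 0.0554, 0.0959]
tool_rot: [0.687, 0.177, -0.683, 0.177]
force: [-1.4, 0.5, 5.5]
gripper_width: 0.0156
```

{"op": "move_arm", "data": {
  "force": 30,
  "moves": [
    [[5, 0, 0, 0, 0, 0, 0], [5, 0, 0, 0, 0, 0, 0], [5, 0, 0, 0, 0, 0, 0], [5, 0, 0, 0, 0, 0, 0], [5, 0, 0, 0, 0, 0, 0]]
  ]
}}

```text
clock: 3.7
ee_pos: [0.5911, 0.0554, 0.096]
tool_rot: [0.687, 0.177, -0.683, 0.177]
force: [0.2, -0.2, 1.4]
gripper_width: 0.0156
```

{"op": "move_arm", "data": {
  "force": 40,
  "moves": [
    [[5, -10, 0, 0, 0, 0, 0], [5, -22, 0, 0, 0, 0, 0], [5, -34, 0, 0, 0, 0, 0], [5, -46, 0, 0, 0, 0, 0], [5, -58, 0, 0, 0, 0, 0]]
  ]
}}

```text
clock: 4.2
ee_pos: [0.591, 0.0553, 0.1556]
tool_rot: [0.687, 0.177, -0.682, 0.177]
force: [1.0, -0.6, 0.1]
gripper_width: 0.0153
```

{"op": "move_arm", "data": {
  "moves": [
    [[5, -14, 0, 0, 0, 0, 0], [5, -28, 0, 0, 0, 0, 0], [5, -42, 0, 0, 0, 0, 0], [5, -56, 0, 0, 0, 0, 0], [5, -56, 0, 0, 0, 0, 0]]
  ]
}}

```text
clock: 4.7
ee_pos: [0.592, 0.0552, 0.2149]
tool_rot: [0.689, 0.176, -0.68, 0.177]
force: [-0.1, -0.0, -0.4]
gripper_width: 0.0155
```

```bash
python3 -c "
from h import *
go(CUP,.22,YAW)
a=grab('scene','s2');b=grab('top','t2')
A=cv2.resize(a['pixels'][130:280,210:350,::-1],(560,600),interpolation=cv2.INTER_CUBIC)
cv2.imwrite('pics/c4.png',A)
"
```

```text
jaw -61.0 shift [  -6.1465 -335.0585  -42.6162] turn [-0.036  -0.6244 -0.2628]
jaw 119.0 shift [  -6.1465 -335.0585  -42.6162] turn [179.9608  -0.4128   0.9807]
pos [0.592  0.0552 0.2149] F [-0.0602 -0.0495 -0.3511] q [0.0022 0.0064 1.8014 0.0013 1.322  1.0671] w 0.015484424093974526 t 4.7
```

View pics/c4.png

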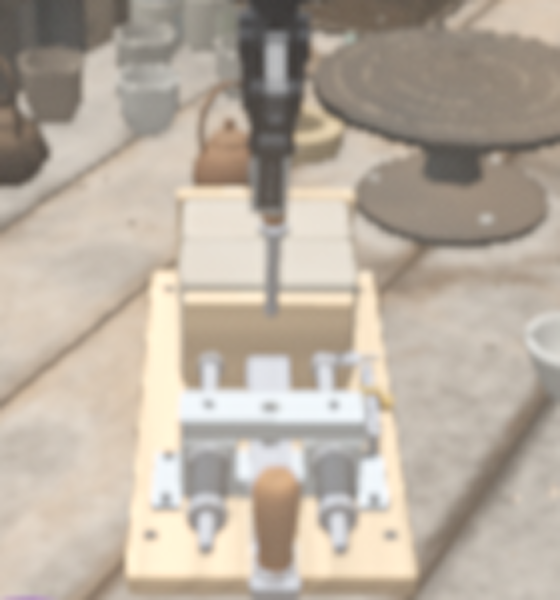

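Pin is clear of the bridge: its foot is at (271,312), centred under the fingers at about column 270, and the slide is still shut. Moving on to the cup.

{"op": "move_arm", "data": {
  "moves": [
    [[5, -2, -30, -4, 0, -0.3, -0.1], [5, -4, -70, -9, 0, -0.6, -0.3], [5, -6, -110, -14, 0, -0.6, -0.3], [5, -6, -150, -19, 0, -0.6, -0.3], [5, -6, -190, -24, 0, -0.6, -0.3]]
  ]
}}

```text
clock: 5.3
ee_pos: [0.5183, 0.2342, 0.2163]
tool_rot: [-0.683, -0.177, 0.687, -0.176]
force: [0.4, 0.5, -1.6]
gripper_width: 0.0153
```

{"op": "move_arm", "data": {
  "moves": [
    [[5, 0, -40, -5, 0, 0, 0], [5, 0, -80, -10, 0, 0, 0], [5, 0, -115, -15, 0, 0, 0], [5, 0, -140, -19, 0, 0, 0], [5, 0, -145, -21, 0, 0, 0]]
  ]
}}

```text
clock: 5.8
ee_pos: [0.4647, 0.373, 0.2152]
tool_rot: [-0.681, -0.178, 0.687, -0.177]
force: [1.4, -0.2, -0.8]
gripper_width: 0.0154
```

```bash
python3 -c "
from h import *
go(np.array([.469,.3705]),.15,YAW)
b=grab('scene','s3')
crop(b,190,200,310,390,3,'c5')
"
```

```text
jaw -61.0 shift [65.1756  4.546  -3.0176] turn [0.1298 0.452  0.2033]
jaw 119.0 shift [65.1756  4.546  -3.0176] turn [-179.8685   -0.3191    0.7094]
pos [0.4647 0.373  0.2152] F [ 1.4354 -0.1632 -0.7513] q [0.5844 0.0207 1.7865 0.0043 1.342  1.6458] w 0.015444746424236743 t 5.8
```

View pics/c5.png

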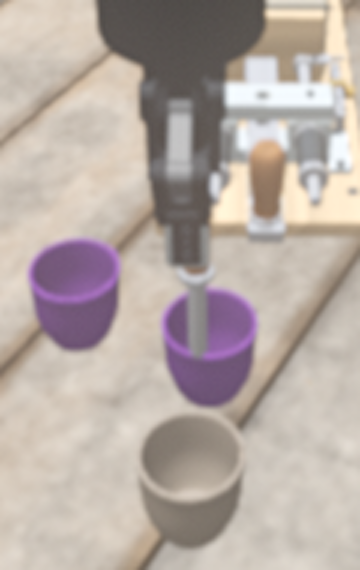

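Pin hangs upright with its foot at crop (197,352); cup rim centre is at about (193,455).

```bash
python3 -c "
from h import *
a=load('s3')
def proj(d,p):
    c=d['view']@np.r_[p,1]; f=210/np.tan(np.radians(float(d['fovy']))/2); return d['cx']+f*c[0]/-c[2], d['cy']-f*c[1]/-c[2]
for p in [(.4647,.373,.142),(.469,.3705,.06),(.4647,.373,.06)]:
    u,v=proj(a,np.array(p)); print(p,(u-190)*3,(v-200)*3)
print(atz(a,190+193/3,200+455/3,.06))
"
```

```text
(0.4647, 0.373, 0.142) 189.98158504999705 348.90009147049534
(0.469, 0.3705, 0.06) 187.54665929853508 445.4741874750131
(0.4647, 0.373, 0.06) 191.769966492396 451.6108608258236
[0.4629 0.3747 0.06  ]
```

{"op": "move_arm", "data": {
  "moves": [
    [[5, 0, 2.3, -3, 0, 0.4, 0.2], [5, 20, 2.3, -3, 0, 0.4, 0.2], [5, 40, 2.3, -3, 0, 0.4, 0.2], [5, 60, 2.3, -3, 0, 0.4, 0.2], [5, 70, 2.3, -3, 0, 0.4, 0.2]]
  ]
}}

```text
clock: 6.35
ee_pos: [0.4681, 0.3699, 0.1426]
tool_rot: [-0.683, -0.176, 0.686, -0.178]
force: [-0.1, -0.1, -1.0]
gripper_width: 0.0152
```

{"op": "move_arm", "data": {
  "moves": [
    [[5, 15, 0, 0, 0, 0, 0], [5, 30, 0, 0, 0, 0, 0], [5, 45, 0, 0, 0, 0, 0], [5, 54, 0, 0, 0, 0, 0], [5, 55, 0, 0, 0, 0, 0]]
  ]
}}

```text
clock: 6.85
ee_pos: [0.467, 0.3691, 0.0857]
tool_rot: [-0.682, -0.176, 0.687, -0.178]
force: [0.2, -1.2, -0.9]
gripper_width: 0.0153
```

```bash
python3 -c "
from h import *
go(np.array([.4685,.3725]),.081,YAW)
"
```

```text
jaw -61.0 shift [ 4.6755 -2.2443 -2.9372] turn [-0.0039  0.4173 -0.0709]
jaw 119.0 shift [ 4.6755 -2.2443 -2.9372] turn [179.9949  -0.1114  -0.6555]
pos [0.467  0.3691 0.0857] F [ 0.1931 -1.1966 -0.9388] q [ 0.579   0.1424  1.8878 -0.0008  1.1188  1.6441] w 0.015311164468477178 t 6.85
```

{"op": "move_arm", "data": {
  "force": 20,
  "moves": [
    [[5, 3, -1, -2, 0, 0.4, 0], [5, 6, -1, -2, 0, 0.4, 0], [5, 6, -1, -2, 0, 0.4, 0], [5, 6, -1, -2, 0, 0.4, 0], [5, 6, -1, -2, 0, 0.4, 0]]
  ]
}}

```text
clock: 7.35
ee_pos: [0.4686, 0.3712, 0.0802]
tool_rot: [0.685, 0.177, -0.684, 0.177]
force: [-0.7, -0.8, -0.9]
gripper_width: 0.0151
```

{"op": "move_arm", "data": {
  "moves": [
    [[20, 0, 0, 0, 0, 0, 0], [24, 0, 0, 0, 0, 0, 0], [28, 0, 0, 0, 0, 0, 0], [32, 0, 0, 0, 0, 0, 0], [36, 0, 0, 0, 0, 0, 0]]
  ]
}}

```text
clock: 7.85
ee_pos: [0.4686, 0.3712, 0.0803]
tool_rot: [0.685, 0.177, -0.684, 0.177]
force: [-0.1, -0.1, -0.2]
gripper_width: 0.0308
```

{"op": "move_arm", "data": {
  "moves": [
    [[44, 0, 0, 0, 0, 0, 0], [52, 0, 0, 0, 0, 0, 0], [60, 0, 0, 0, 0, 0, 0], [66, -5, 0, 0, 0, 0, 0], [70, -15, 0, 0, 0, 0, 0]]
  ]
}}

```text
clock: 8.35
ee_pos: [0.468, 0.3708, 0.0949]
tool_rot: [-0.684, -0.176, 0.685, -0.178]
force: [-0.7, 0.9, 0.6]
gripper_width: 0.0599
```

{"op": "move_arm", "data": {
  "moves": [
    [[80, -15, 0, 0, 0, 0, 0], [80, -35, 0, 0, 0, 0, 0], [80, -60, 0, 0, 0, 0, 0], [80, -90, 0, 0, 0, 0, 0], [80, -120, 0, 0, 0, 0, 0]]
  ]
}}

```text
clock: 8.85
ee_pos: [0.4681, 0.3711, 0.2176]
tool_rot: [0.685, 0.177, -0.684, 0.177]
force: [0.4, 0.3, 0.7]
gripper_width: 0.0683
```

```bash
python3 -c "
from h import *
go(HAN+[.003,.002],.22,YAW)
b=grab('scene','s4')
crop(b,190,170,320,390,2.7,'c6')
"
```

```text
jaw -61.0 shift [ -2.1868 216.0677  45.5287] turn [-0.0031 -0.0059 -0.0692]
jaw 119.0 shift [ -2.1868 216.0677  45.5287] turn [179.9968  -0.1087   0.0093]
pos [0.4681 0.3711 0.2176] F [0.3936 0.3099 0.6921] q [ 0.581   0.0179  1.7854 -0.0012  1.3384  1.646 ] w 0.06832727731546112 t 8.85
```

View pics/c6.png

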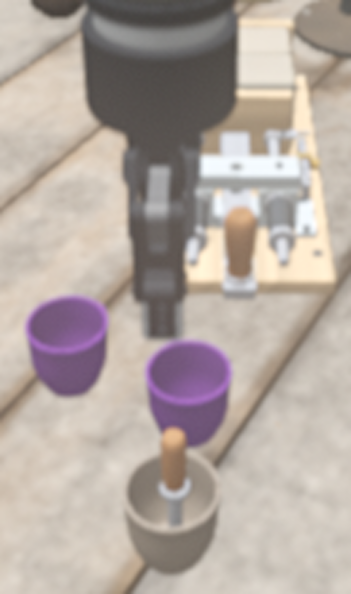

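The pin stands in the cup, leaning back (grip top at crop (173,435)), with the cup upright. Now the handle.

{"op": "move_arm", "data": {
  "moves": [
    [[80, 0, 35, 7, 0, 0, 0], [80, 0, 78, 16, 0, 0, 0], [80, 0, 122, 25, 0, 0, 0], [80, 0, 165, 35, 0, 0, 0], [80, 0, 200, 42, 0, 0, 0]]
  ]
}}

```text
clock: 9.4
ee_pos: [0.5314, 0.1755, 0.2256]
tool_rot: [0.689, 0.177, -0.68, 0.176]
force: [0.3, 1.2, -0.7]
gripper_width: 0.0686
```

{"op": "move_arm", "data": {
  "moves": [
    [[80, 0, 14, 3, 0, 0, 0], [80, 10, 14, 3, 0, 0, 0], [80, 30, 14, 3, 0, 0, 0], [80, 50, 14, 3, 0, 0, 0], [80, 60, 14, 3, 0, 0, 0]]
  ]
}}

```text
clock: 9.9
ee_pos: [0.5347, 0.1631, 0.1633]
tool_rot: [0.688, 0.178, -0.681, 0.176]
force: [-0.6, 0.2, 0.5]
gripper_width: 0.0683
```

```bash
python3 -c "
from h import *
go(np.array([.5325,.160]),.077,YAW)
b=grab('scene','s5')
crop(b,210,150,350,300,4,'c7')
def proj(d,p):
    c=d['view']@np.r_[p,1]; f=210/np.tan(np.radians(float(d['fovy']))/2); return d['cx']+f*c[0]/-c[2], d['cy']-f*c[1]/-c[2]
u,v=proj(b,bot.read_state()['ee_pos']);print((u-210)*4,(v-150)*4)
"
```

```text
jaw -61.0 shift [86.2672  1.6561  4.2753] turn [ 0.0384 -0.5434  0.0124]
jaw 119.0 shift [86.2672  1.6561  4.2753] turn [-179.9596   -0.0194   -0.8533]
pos [0.5347 0.1631 0.1633] F [-0.5868  0.2414  0.4923] q [ 0.1985 -0.0293  1.9263  0.0033  1.2357  1.2614] w 0.06826615763752147 t 9.9
266.9425703822908 319.4163622136275
```

View pics/c7.png

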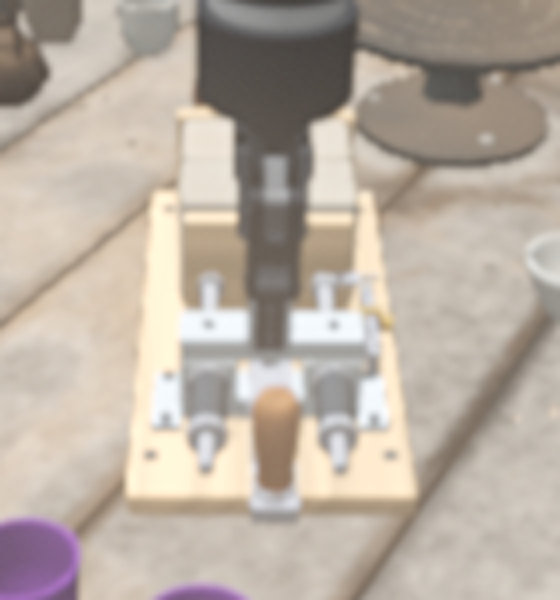

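The fingers are at column 271 and the handle at 276, which agrees with the 4 mm sideways correction computed. Descending.

{"op": "move_arm", "data": {
  "moves": [
    [[80, 0, 1.5, 4, 0, -0.5, 0], [80, 15, 1.5, 4, 0, -0.5, 0], [80, 35, 1.5, 4, 0, -0.5, 0], [80, 55, 1.5, 4, 0, -0.5, 0], [80, 70, 1.5, 4, 0, -0.5, 0]]
  ]
}}

```text
clock: 10.45
ee_pos: [0.5315, 0.16, 0.0907]
tool_rot: [-0.684, -0.178, 0.685, -0.177]
force: [1.1, 1.0, -0.5]
gripper_width: 0.0682
```

```bash
python3 -c "
from h import *
go(np.array([.5325,.160]),.077,YAW)
"
```

```text
jaw -61.0 shift [13.7119  0.5418 -0.9028] turn [0.05   0.0914 0.0507]
jaw 119.0 shift [13.7119  0.5418 -0.9028] turn [-179.9499   -0.0796    0.1436]
pos [0.5315 0.16   0.0907] F [ 1.0542  0.9846 -0.4965] q [0.1956 0.0478 1.9805 0.0004 1.115  1.2592] w 0.0682046286622377 t 10.45
```

{"op": "move_arm", "data": {
  "force": 25,
  "moves": [
    [[80, 7, 0.5, -1, 0, 0, 0], [70, 13, 0.5, -1, 0, 0, 0], [50, 13, 0.5, -1, 0, 0, 0], [35, 13, 0.5, -1, 0, 0, 0], [20, 13, 0.5, -1, 0, 0, 0]]
  ]
}}

```text
clock: 10.95
ee_pos: [0.5329, 0.1608, 0.0787]
tool_rot: [-0.684, -0.178, 0.685, -0.177]
force: [-0.6, 2.5, 1.9]
gripper_width: 0.0266
```

{"op": "move_arm", "data": {
  "force": 60,
  "moves": [
    [[20, 0, 0, 0, 0, 0, 0], [20, 0, 0, 0, 0, 0, 0], [20, 0, 0, 0, 0, 0, 0], [20, 0, 0, 0, 0, 0, 0], [20, 0, 0, 0, 0, 0, 0]]
  ]
}}

```text
clock: 11.45
ee_pos: [0.5329, 0.1608, 0.0789]
tool_rot: [-0.684, -0.178, 0.685, -0.177]
force: [-2.2, 0.2, 0.2]
gripper_width: 0.0253
```

```bash
python3 -c "
from h import *
go(np.array([.5325,.160]),.077,YAW)
b=grab('scene','s6');t=grab('top','t6')
A=cv2.resize(t['pixels'][190:250,255:325,::-1],None,fx=8,fy=8,interpolation=cv2.INTER_CUBIC)
B=cv2.resize(b['pixels'][200:250,280:320,::-1],None,fx=7.5,fy=9.6,interpolation=cv2.INTER_CUBIC)
cv2.imwrite('pics/c8.png',np.hstack([A[:480],B[:480,:240]])) 
"
```

```text
jaw -61.0 shift [1.875  0.519  0.7406] turn [0.029  0.0108 0.1155]
jaw 119.0 shift [1.875  0.519  0.7406] turn [-179.9709   -0.1814    0.017 ]
pos [0.5329 0.1608 0.0789] F [-2.2134  0.1721  0.1757] q [0.1957 0.0657 1.9842 0.0021 1.0925 1.2589] w 0.025269629952874156 t 11.45
```

View pics/c8.png

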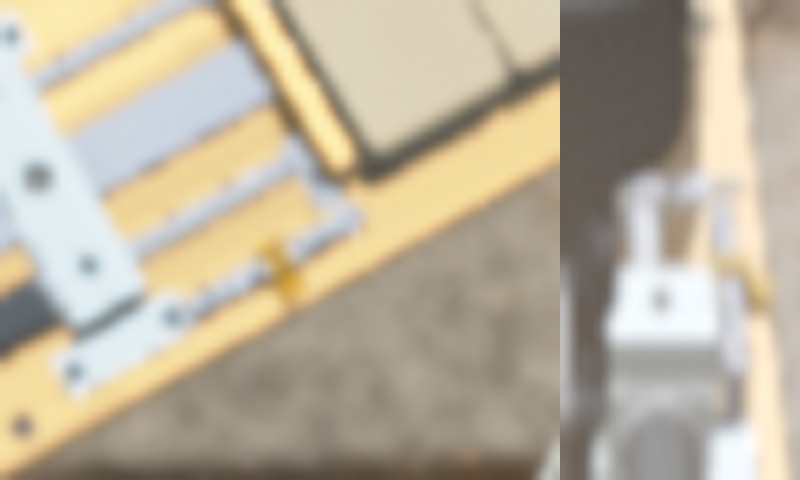

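The crop shows the brass clip at about (280,268) on the rail and the pointer blade near the plate corner at about (325,195). I'll draw it part way and find the pointer by comparing images.

{"op": "move_arm", "data": {
  "force": 80,
  "moves": [
    [[20, 0, -3, 0, 0, 0, 0], [20, 0, -7, 0, 0, 0, 0], [20, 0, -11, 0, 0, 0, 0], [20, 0, -15, 0, 0, 0, 0], [20, 0, -18, 0, 0, 0, 0]]
  ]
}}

```text
clock: 12.05
ee_pos: [0.5254, 0.1744, 0.079]
tool_rot: [0.685, 0.176, -0.684, 0.178]
force: [4.2, -9.1, -2.2]
gripper_width: 0.0255
```

{"op": "move_arm", "data": {
  "moves": [
    [[20, 0, 0, 0, 0, 0, 0], [20, 0, 0, 0, 0, 0, 0], [20, 0, 0, 0, 0, 0, 0], [20, 0, 0, 0, 0, 0, 0], [20, 0, 0, 0, 0, 0, 0]]
  ]
}}

```text
clock: 12.55
ee_pos: [0.5264, 0.1725, 0.0789]
tool_rot: [0.685, 0.175, -0.684, 0.18]
force: [3.5, -7.9, -1.7]
gripper_width: 0.0248
```

```bash
python3 -c "
from h import *
go(np.array([.5329,.1608]),.0789,YAW)
b=[grab('top','t7') for i in range(1)][0]; s=grab('scene','s7')
A=cv2.resize(b['pixels'][196:240,270:315,::-1],None,fx=9,fy=9,interpolation=cv2.INTER_CUBIC)
B=cv2.resize(load('t6')['pixels'][196:240,270:315,::-1],None,fx=9,fy=9,interpolation=cv2.INTER_CUBIC)
cv2.imwrite('pics/c9.png',np.hstack([B[:,:395],A[:,:395]]))
"
```

```text
jaw -61.0 shift [ 0.1234 13.3231  0.0145] turn [ 0.0561 -0.019  -0.4238]
jaw 119.0 shift [ 0.1234 13.3231  0.0145] turn [-179.9426    0.6655   -0.0299]
pos [0.5264 0.1725 0.0789] F [ 3.5397 -7.8631 -1.7422] q [ 0.2232  0.0585  1.9917 -0.0079  1.089   1.2905] w 0.02475242961552707 t 12.55
```

View pics/c9.png

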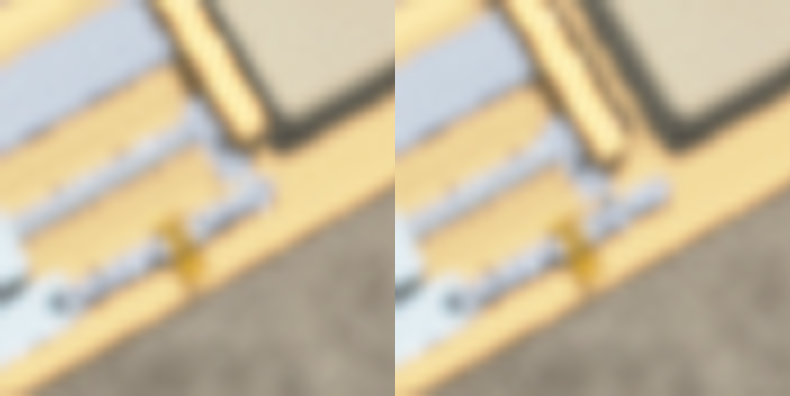

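The slide follows the handle, with the blade now nearer the clip. I'll rectify the pictures into clamp coordinates and measure the blade and clip numerically.

```bash
cat >> h.py <<'E'
def rect(d,z=.051,s=.5,x0=-60,x1=40,y0=-85,y1=-40,bias=(0.,0.)):
    O=np.array([.626,-.0166])+bias; c=np.radians(YAW); ex=np.array([np.cos(c),np.sin(c)]); ey=np.array([-ex[1],ex[0]])
    X,Y=np.meshgrid(np.arange(x0,x1,s),np.arange(y1,y0,-s)); W=O+X[...,None]*ex/1000+Y[...,None]*ey/1000
    P=np.concatenate([W,np.full(X.shape+(1,),z),np.ones(X.shape+(1,))],-1)@d['view'].T
    f=210/np.tan(np.radians(float(d['fovy']))/2)
    u=d['cx']-f*P[...,0]/P[...,2]; v=d['cy']+f*P[...,1]/P[...,2]
    return cv2.remap(d['pixels'],u.astype(np.float32),v.astype(np.float32),cv2.INTER_CUBIC)
E
python3 - <<'E'
from h import *
r=[]
for t in ('t6','t7'):
    r.append(rect(load(t),s=1).astype(int))
for n,a in zip(('t6','t7'),r):
    print(n,'R-B, cols x=-60..40 step 3'); q=a[...,0]-a[...,2]
    print('      ',' '.join('%4d'%x for x in range(-60,40,3)))
    for i in range(0,45,3): print('%5d: '%(-40-i),' '.join('%4d'%v for v in q[i,::3]))
cv2.imwrite('pics/r.png',cv2.resize(np.vstack(r).astype(np.uint8)[...,::-1],None,fx=6,fy=6))
E
```

```text
t6 R-B, cols x=-60..40 step 3
        -60  -57  -54  -51  -48  -45  -42  -39  -36  -33  -30  -27  -24  -21  -18  -15  -12   -9   -6   -3    0    3    6    9   12   15   18   21   24   27   30   33   36   39
  -40:    -5    0    0    0   -2    0   -3   -1   -2   -1   -3    1   -4   -1   -6   -1   -2    0   -1    0   -2   -1   -7  -16  -19  -11   19   77   89   75   83   76   35   30
  -43:    32   45   46   46   46   44   44   43   45   40   45   47   45   44   42   44   43   43   43   48   47   43   31    6  -15  -13   22   74   86   77   86   72   31   31
  -46:    59   78   84   82   84   80   82   80   83   81   85   80   82   79   81   80   82   81   81   80   81   80   61   23  -10   -9   26   73   92   85   86   63   29   29
  -49:    68   86   87   89   89   88   88   88   88   87   88   88   87   87   89   86   88   88   88   87   88   85   69   28   -8   -8   23   64   82   86   74   46   21   26
  -52:    73   86   88   89   87   87   87   86   88   88   88   89   88   88   88   86   87   88   87   87   87   86   70   27   -9  -12    5   41   62   60   45   27   16   20
  -
[... 3953 characters left out ...]
1    7   17   30   32   40   43   42   36   34   32   37   35   50   91  109   95   56   33   32   28   21   36   39   39   37   39   58   75   85   86   85   86   85
  -76:    41   54   63   81   79   83   80   85   80   84   77   83   80   88  121  138  120   92   80   79   75   70   78   83   84   81   81   83   86   86   86   86   85   86
  -79:    76   78   80   84   85   85   85   85   84   85   86   85   92  109  136  150  129  103   88   86   83   84   84   85   86   88   84   85   85   85   84   84   85   85
  -82:    86   86   86   86   86   85   84   83   84   85   86   84   91  103  124  131  114   95   86   85   84   85   85   86   86   86   84   85   85   86   85   84   85   85
```

View pics/r.png

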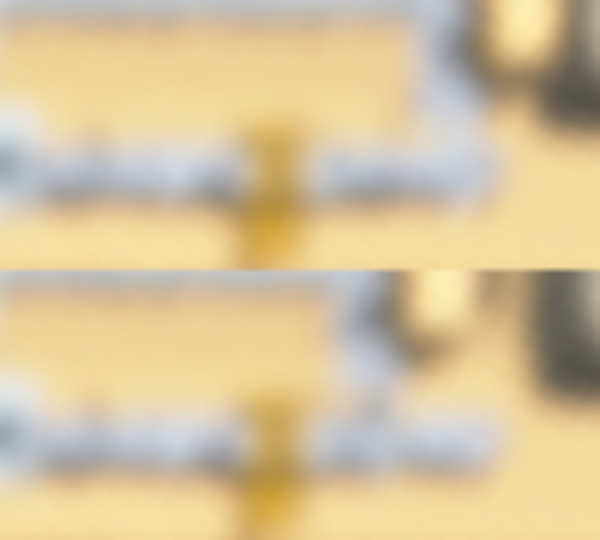

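The rectified view shows the clip at clamp x of about -14 mm. The blade was at about 15.7 mm when shut and is now at about 2.0 mm, giving a total draw of about 30 mm, which lies within the stated 28–52. About 16 mm remains. (That was the 12th picture; from here I use numbers only.)

{"op": "move_arm", "data": {
  "moves": [
    [[20, 0, -3, 0, 0, 0, 0], [20, 0, -6, 0, 0, 0, 0], [20, 0, -9, 0, 0, 0, 0], [20, 0, -12, 0, 0, 0, 0], [20, 0, -12, 0, 0, 0, 0]]
  ]
}}

```text
clock: 13.15
ee_pos: [0.5217, 0.181, 0.0789]
tool_rot: [0.686, 0.173, -0.683, 0.181]
force: [4.4, -9.2, -2.6]
gripper_width: 0.0252
```

```bash
cat >> h.py <<'E'
def meas(tag):
    from scipy.optimize import minimize_scalar
    g=lambda t,z=.051,y1=-40,y0=-59: (lambda q:q)(rect(load(t),z=z,s=.25,x0=-70,x1=50,y0=y0,y1=y1).astype(float))
    def shift(t0,t1,y1,y0,xa,xb):
        a=g(t0,y1=y1,y0=y0);b=g(t1,y1=y1,y0=y0)
        tm=a[:,int((xa+70)*4):int((xb+70)*4)].astype(np.float32)
        m=cv2.matchTemplate(b.astype(np.float32),tm,cv2.TM_CCOEFF_NORMED); i=m[0].argmax() if m.shape[0]==1 else 0
        return i/4-(xa+70),m[0,i]
    print('blade root shift vs t6',shift('t6',tag,-44,-58,3,26),'vs t7',shift('t7',tag,-44,-58,-10,12))
    for z in (.044,.047,.051):
        q=g('t6',z=z,y1=-65,y0=-72); q=(q[...,0]-q[...,2]).mean(0)+10; x=np.arange(-70,50,.25); s=(x>-24)&(x<-4); w=np.clip(q[s]-15,0,None); print('clip x at z',z,(w*x[s]).sum()/w.sum())
    for t in ('t6','t7',tag):
        for ya,yb in ((-60,-65),(-66,-71),(-73,-77)):
            a=g(t,y1=ya,y0=yb); a=(a[...,0]-a[...,2]).mean(0); o=g('t6' if t!='t6' else 't7',y1=ya,y0=yb);o=(o[...,0]-o[...,2]).mean(0)
            d=np.clip(o-a-3,0,None); i=d.argmax(); x=np.arange(-70,50,.25); s=abs(x-x[i])<6; print(t,ya,'blade x',x[i],(d[s]*x[s]).sum()/d[s].sum(),'depth',d[i])
E
python3 -c "
from h import *
go(np.array([.5329,.1608]),.0789,YAW)
grab('top','t8'); meas('t8')"
```

```text
jaw -61.0 shift [ 0.2904 23.0963  0.0671] turn [ 0.0649 -0.0377 -0.6754]
jaw 119.0 shift [ 0.2904 23.0963  0.0671] turn [-179.9319    1.0605   -0.0591]
pos [0.5217 0.181  0.0789] F [ 4.3542 -9.2271 -2.5533] q [ 0.2424  0.0543  1.9961 -0.0127  1.0875  1.3117] w 0.0252038515605678 t 13.15
blade root shift vs t6 (np.float64(-23.5), np.float32(0.9895275)) vs t7 (np.float64(-9.75), np.float32(0.97563994))
clip x at z 0.044 -13.5637347130762
clip x at z 0.047 -13.85548401875445
clip x at z 0.051 -14.24572716123883
t6 -60 blade x 16.5 15.937006733762942 depth 44.05
t6 -66 blade x 16.5 16.432849364791288 depth 2.6999999999999993
t6 -73 blade x 16.0 16.093874643874646 depth 15.5
t7 -60 blade x 2.5 1.9281659914156208 depth 41.55
t7 -66 blade x 2.75 1.7329411764705884 depth 3.650000000000002
t7 -73 blade x 2.75 2.8055555555555554 depth 11.0625
t8 -60 blade x -8.25 -8.439828592685856 depth 49.699999999999996
t8 -66 blade x -7.75 -7.213051470588236 depth 7.999999999999998
t8 -73 blade x -9.0 -8.647744360902255 depth 3.4375
```

{"op": "move_arm", "data": {
  "moves": [
    [[20, 0, -2, 0, 0, 0, 0], [20, 0, -4, 0, 0, 0, 0], [20, 0, -6, 0, 0, 0, 0], [20, 0, -7.5, 0, 0, 0, 0], [20, 0, -7.5, 0, 0, 0, 0]]
  ]
}}

```text
clock: 13.7
ee_pos: [0.5193, 0.1854, 0.0789]
tool_rot: [0.686, 0.172, -0.683, 0.183]
force: [4.1, -9.5, -1.8]
gripper_width: 0.0252
```

```bash
python3 -c "
from h import *
go(np.array([.5329,.1608]),.0789,YAW)
grab('top','t9');grab('scene','s9'); meas('t9'); print(bot.read_state()['ee_pos'])
# scene cross-check: rectified R-B profiles at the rail before/after
for t in ('s7','s9'):
    q=rect(load(t),z=.051,s=1,x0=-40,x1=40,y0=-85,y1=-45).astype(int);q=q[...,0]-q[...,2]
    print(t,' '.join('%4d'%x for x in range(-40,40,3)))
    for i in range(0,40,3): print('%5d'%(-45-i),' '.join('%4d'%v for v in q[i,::3]))
"
```

```text
jaw -61.0 shift [ 0.4927 28.0588  0.0745] turn [ 0.0546 -0.0526 -0.9277]
jaw 119.0 shift [ 0.4927 28.0588  0.0745] turn [-179.9395    1.4567   -0.0825]
pos [0.5193 0.1854 0.0789] F [ 4.1322 -9.499  -1.8367] q [ 0.2532  0.052   1.9985 -0.0175  1.0862  1.325 ] w 0.025183218652322873 t 13.7
blade root shift vs t6 (np.float64(-29.0), np.float32(0.96467006)) vs t7 (np.float64(-15.0), np.float32(0.9873207))
clip x at z 0.044 -13.5637347130762
clip x at z 0.047 -13.85548401875445
clip x at z 0.051 -14.24572716123883
t6 -60 blade x 16.5 15.937006733762942 depth 44.05
t6 -66 blade x 16.5 16.432849364791288 depth 2.6999999999999993
t6 -73 blade x 16.0 16.093874643874646 depth 15.5
t7 -60 blade x 2.5 1.9281659914156208 depth 41.55
t7 -66 blade x 2.75 1.7329411764705884 depth 3.650000000000002
t7 -73 blade x 2.75 2.8055555555555554 depth 11.0625
t9 -60 blade x -12.25 -12.37665201695181 depth 100.14999999999999
t9 -66 blade x -12.25 -12.048009244164863 depth 93.05
t9 -73 blade x -12.25 -12.514064736320599 depth 44.0
[0.5194 0.1853 0.0789]
s7  -40  -37  -34  -31  -28  -25  -22  -19  -16  -13  -10 
[... 3465 characters left out ...]
2   69   74   75   71   65   62   57   52   41   31   29   33   42   47   50   49   49   47   47   47   47   48   48   48   48   48   47
  -75   76   82   80   70   61   53   48   48   44   40   39   40   42   45   46   47   47   48   49   48   48   48   48   47   46   46   45
  -78   50   57   59   54   47   38   33   32   31   32   33   33   33   34   33   33   34   36   35   36   38   37   36   35   34   34   34
  -81   23   28   30   28   25   22   19   18   18   20   20   21   21   20   20   20   21   23   24   23   24   24   23   22   21   21   20
  -84   19   19   20   19   18   18   18   18   18   19   19   19   19   19   19   19   20   21   23   25   24   22   20   19   19   19   20
```

{"op": "move_arm", "data": {
  "moves": [
    [[20, 0, -2.6, 0, 0, 0, 0], [20, 0, -3.3, 0, 0, 0, 0], [20, 0, -3.3, 0, 0, 0, 0], [20, 0, -3.3, 0, 0, 0, 0], [20, 0, -3.3, 0, 0, 0, 0]]
  ]
}}

```text
clock: 14.3
ee_pos: [0.519, 0.186, 0.0789]
tool_rot: [0.687, 0.17, -0.682, 0.184]
force: [4.8, -9.4, -2.0]
gripper_width: 0.0251
```

```bash
python3 -c "
from h import *
go(np.array([.5329,.1608]),.0789,YAW)
grab('top','t10'); meas('t10')
for i in range(8): grab('scene','s10')
print(bot.read_state()['ee_pos'],bot.read_state()['clock'])
for t in ('t6','t10'):
    q=rect(load(t),z=.049,s=1,x0=-30,x1=5,y0=-85,y1=-55).astype(int);q=q[...,0]-q[...,2]
    print(t,' '.join('%4d'%x for x in range(-30,5,2)))
    for i in range(0,30,3): print('%5d'%(-55-i),' '.join('%4d'%v for v in q[i,::2]))
# cup/pin still there: scene depth near cup
d=load('s10'); v,u=np.mgrid[320:380:4,235:275:4]; p=np.array([depth(d,a,b) for a,b in zip(u.ravel(),v.ravel())]); m=p[:,2]>.065; print('pin pts above rim',m.sum(),p[m].mean(0) if m.any() else '')
"
```

```text
jaw -61.0 shift [ 0.6213 28.8108  0.0552] turn [ 0.0252 -0.0647 -1.1579]
jaw 119.0 shift [ 0.6213 28.8108  0.0552] turn [-179.9656    1.8185   -0.1017]
pos [0.519  0.186  0.0789] F [ 4.8443 -9.3975 -1.9755] q [ 0.2565  0.0513  1.9993 -0.0218  1.085   1.3308] w 0.02514945554517803 t 14.3
blade root shift vs t6 (np.float64(-29.75), np.float32(0.9840002)) vs t7 (np.float64(-15.75), np.float32(0.9796524))
clip x at z 0.044 -13.5637347130762
clip x at z 0.047 -13.85548401875445
clip x at z 0.051 -14.24572716123883
t6 -60 blade x 16.5 15.937006733762942 depth 44.05
t6 -66 blade x 16.5 16.432849364791288 depth 2.6999999999999993
t6 -73 blade x 16.0 16.093874643874646 depth 15.5
t7 -60 blade x 2.5 1.9281659914156208 depth 41.55
t7 -66 blade x 2.75 1.7329411764705884 depth 3.650000000000002
t7 -73 blade x 2.75 2.8055555555555554 depth 11.0625
t10 -60 blade x -13.0 -13.252317541126851 depth 84.44999999999999
t10 -66 blade x -12.75 -12.756610558987672 depth 65.1
t10 -73 blade x -13.25 -13.146460396039604 depth 27.125
[0.519  0.186  0.0789] 14.75
t6  -30  -28  -26  -24  -22  -20  -18  -16  -14  
[... 1401 characters left out ...]
   23   28   30   42   64   65   43   26   31   33   30   27   25   28   23   24
  -67  -15  -12  -10   -8    2   27   57   64   45   25   16   11   -1   -7   -9  -11  -12  -11
  -70   -8  -10   -8   -5    6   27   58   68   46   27   22    9   -1   -6   -9   -9   -6   -9
  -73   35   40   39   40   41   60   83   83   69   58   48   40   38   37   39   42   40   45
  -76   78   80   86   83   87   99  118  126  120  106   96   88   82   81   85   83   80   83
  -79   85   85   86   90   99  115  133  146  143  127  111   96   87   85   86   86   86   86
  -82   86   85   85   89   97  109  123  129  127  116  103   92   88   86   85   83   84   84
pin pts above rim 12 [0.4432 0.4084 0.1358]
```

{"op": "move_arm", "data": {
  "moves": [
    [[20, 0, -2.6, 0, 0, 0, 0], [20, 0, -3.2, 0, 0, 0, 0], [20, 0, -3.2, 0, 0, 0, 0], [20, 0, -3.2, 0, 0, 0, 0], [20, 0, -3.2, 0, 0, 0, 0]]
  ]
}}

```text
clock: 15.25
ee_pos: [0.5186, 0.1867, 0.0789]
tool_rot: [0.687, 0.169, -0.682, 0.185]
force: [4.4, -9.8, -2.2]
gripper_width: 0.0253
```

```bash
python3 -c "
from h import *
go(np.array([.5329,.1608]),.0789,YAW)
grab('top','t11'); meas('t11')
q=rect(load('t11'),z=.049,s=1,x0=-30,x1=5,y0=-85,y1=-55).astype(int);q=q[...,0]-q[...,2]
for i in range(0,27,3): print('%5d'%(-55-i),' '.join('%4d'%v for v in q[i,::2]))
b=grab('top','t12');s=grab('scene','s12')
for d,U,V in ((b,(142,172),(238,272)),(s,(230,276),(310,385))):
  p=np.array([depth(d,u,v) for u in range(*U) for v in range(*V)]); r=p[(p[:,2]>.05)&(p[:,2]<.064)]; h=p[p[:,2]>.07]
  print('rim',len(r),(r.min(0)+r.max(0))/2,'high',len(h),h.min(0) if len(h) else '',h.max(0) if len(h) else '')
print(bot.read_state()['ee_pos'])
"
```

```text
jaw -61.0 shift [ 0.7406 29.559   0.0534] turn [-0.0053 -0.0766 -1.3778]
jaw 119.0 shift [ 0.7406 29.559   0.0534] turn [179.9816  -2.1641   0.1204]
pos [0.5186 0.1867 0.0789] F [ 4.3707 -9.8291 -2.1644] q [ 0.2597  0.0507  2.     -0.026   1.0839  1.3365] w 0.025313882213996046 t 15.25
blade root shift vs t6 (np.float64(-30.75), np.float32(0.985383)) vs t7 (np.float64(-16.75), np.float32(0.9870626))
clip x at z 0.044 -13.5637347130762
clip x at z 0.047 -13.85548401875445
clip x at z 0.051 -14.24572716123883
t6 -60 blade x 16.5 15.937006733762942 depth 44.05
t6 -66 blade x 16.5 16.432849364791288 depth 2.6999999999999993
t6 -73 blade x 16.0 16.093874643874646 depth 15.5
t7 -60 blade x 2.5 1.9281659914156208 depth 41.55
t7 -66 blade x 2.75 1.7329411764705884 depth 3.650000000000002
t7 -73 blade x 2.75 2.8055555555555554 depth 11.0625
t11 -60 blade x -13.5 -13.866031627084777 depth 80.75
t11 -66 blade x -13.25 -13.085735563347505 depth 61.10000000000001
t11 -73 blade x -13.5 -13.688524886224084 depth 34.125
  -55   86   87   85   71   47   19   -6  -16  -13   -5   17   39   63   80   87
[... 277 characters left out ...]
2   27   27   28   23   25
  -67  -14  -13  -10   -7    3   28   54   61   47   34   24   14   -1   -8   -9  -10  -11  -11
  -70   -9  -11   -9   -5    5   27   54   62   44   30   25   10    0   -6   -8   -8   -6   -8
  -73   36   40   40   41   41   59   77   73   61   55   48   40   39   38   38   42   40   46
  -76   80   81   85   83   87   99  114  117  113  102   94   88   82   81   85   84   82   84
  -79   85   86   86   90  100  116  132  144  141  127  112   97   88   87   86   86   86   85
rim 104 [0.4681 0.3696 0.057 ] high 42 [0.3432 0.011  0.0723] [0.4729 0.3761 1.4386]
rim 523 [0.4828 0.3377 0.057 ] high 195 [0.2314 0.3664 0.0702] [0.4708 0.7522 0.6091]
[0.5186 0.1867 0.0789]
```

```bash
python3 -c "
from h import *
print(bot.read_state()['ee_pos'],bot.read_state()['gripper_width'],bot.read_state()['clock']); print(bot.close_job())"
```

```text
[0.5186 0.1867 0.0789] 0.02518404861518117 15.4
the job is handed in; nothing more can be done
None
```

The clamp is open. The lock pin stands in the brown-grey cup, and the arm is still holding the handle with the pointer over the brass clip. I handed the job in at 15.4 s.

- **Pin:** I pulled it straight up out of the bridge and stood it in the cup. A picture taken after letting go showed it leaning in the upright cup. At the end the cup's rim measured where it was at the start, but I could not view another picture to check the pin itself. The final depth readings there included stray points, so they confirm the pin only roughly.
- **Pointer:** the last top-camera readings put it at clamp x of about -13.1 to -14.6 mm, against -13.6 to -14.2 mm for the clip. They are in line within about 1 mm. In the same image slightly more brass shows beyond the pointer than on the shut side. This suggests it may be a little short of the clip's middle rather than past it.
- **Draw:** the tool moved 29.6 mm and the image matching gave 30.8 mm. The tool position was steady at hand-in, with a spring pull of about 11 N and an 80 N grip setting.
- **Disagreement:** the camera-based positions were 2 to 4 mm off the arm's own readings, and I corrected for that before placing the pin and gripping the handle. The other camera's view of the clip was too slanted to use as a second check.

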